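# Bolt the bit chest shut

### The job

Swing the open lid of the drill-bit chest down onto its springy lifters, then push the sliding bolt on the lid across until its tip has passed fully through the keeper on the chest's side, pressing the lid down as far as the bolt needs to find the hole. Do not force the bolt against the keeper, leave the bottle, tape roll and screwdriver where they are, and let go so that the bolt alone holds the lid down.

Things in the scene. Friction and masses are not known exactly. Their poses are not given: they have to be found in the camera images.
- chest: Grey sheet-metal bit chest screwed to the bench, 200 (its x) x 300 (its y) x 120 mm high, open on top, walls 5 mm. Origin: centre of its underside, on the bench; x points to the hinge side (away from the robot), y to the keeper side, z up.
- hinge (a point): Middle of the lid's hinge line, which runs along the chest's y at chest x = +100, z = 120 mm; axes as the chest's. Two sprung black lid lifters (posts 14 mm across) stand 25 mm above the rim, 170 mm in front of this line, 125 mm to either side; together they push up with about 0.45 N per mm pressed.
- lid (a joint): Angle of the aluminium lid, rad: 0 = flat on the rim (end stop), growing as its front edge rises. A 4 mm plate, 206 mm from hinge to front edge, 150 mm to each side. It stays where it is left (1 to 2 N moves it); it meets the lifters at about 0.147 and, let go there, rests at 0.11 to 0.147. Its top is bare from y = -150 to -75 mm; the bolt and its guides fill the front of the rest.
- bolt (a joint): Travel of the steel barrel bolt along the lid, m: 0 = drawn back, 0.045 = fully across (end stop), growing as it slides along the chest's +y to the keeper. It drags with about 2.5 N. The tip meets the keeper's face at about 0.025, is flush with the keeper's far face at 0.039 and stands 6 mm proud of it at 0.045.
- knob_foot (a point): On the axis of the bolt's upright knob, at the top of its foot collar. Knob: steel post 14 mm across, rising 40 mm above this point, square to the lid. Collar: disc 32 mm across, 4 mm thick, below this point. 160 mm before the hinge line and 26 mm above the lid's underside; the guide straps beside it, 35 mm or more away, are 2 mm lower. Axes as the chest's when the lid is flat; z along the knob.
- bolt_tip (a point): Centre of the flat end face of the bolt's round bar (12 mm across), 120 mm along +y from the knob's axis and 12 mm below knob_foot. With the lid flat its centre is 134 mm above the bench. Axes as those of knob_foot.
- keeper: Steel keeper on the chest's +y side, in line with the bolt: a bracket carrying a clamped sleeve block, 34 (x) x 14 mm (y, 7 mm either side of this origin), with a through hole for the bolt 18 mm wide (x) and 14 mm high and 28 mm of solid steel above the hole. Origin: nominal middle of the hole, 142 mm above the bench; axes as the chest's.
- keeper_face (a point): Nominal mouth of the keeper's hole, 7 mm before the keeper's origin. The sleeve was reset by hand and clamped: the real hole is centred anywhere from 7 mm below to 7 mm above this point. How far to press the lid must be found by feel, the bolt leaning lightly on the keeper; it takes at most about 15 N down on the bolt.
- polish: White plastic bottle, 60 mm across, 170 mm tall, standing beside the chest on its -y side. Origin: centre of its underside. Leave alone.
- tape: Grey roll of tape, 100 mm across, 25 mm high, lying beside the chest on its +y side. Origin: centre of its underside. Leave alone.
- driver: Screwdriver, about 200 mm long, lying on the bench along the chest's front. Leave alone.

How it is judged:
By the outcome, as a careful person would: the job done as asked, in the order asked, and still so for the second after the job is handed in, with the robot touching nothing.
It also fails if it takes over 61 s, if anything falls off the work surface, if the arm or the gripper's body presses on something with over 40 N, if the wrist force passes 120 N, or if a joint passes its speed limit or range.

### The arm

A 6-joint arm with a two-finger parallel gripper is mounted at the origin on the work surface. World frame = base frame: x ahead of the robot, y to its left, z up, the work surface at z = 0. Lengths are in m, angles in rad, forces in N, time in s.
With the tool pointing down it reaches from about 0.375 to 0.975 m from the base axis. Payload 3.8 kg.
Tool frame: the origin (TCP) lies at the very end of the fingers, on their centre line; the grasp point (between the pads) lies 19 mm behind it (bot.tcp_to_grasp is the z of the grasp point in the tool frame, in m); z points along the fingers, y is the direction in which the jaws open and shut (so a half turn about z gives the same grasp; the last joint's range is limited). The gripper opens to 85 mm and grips with 20 to 120 N. Pads are 22 mm wide; open, the fingers measure 114 mm over their backs; the gripper's body (76 mm by 85 mm) begins 54 mm behind the grasp point. The pads swing forward as they close: fully open they stand 13 mm farther back than shut.
Start: joints at [-1.167, 0.264, 1.604, -0, 1.274, -0.037], TCP at [0.288, -0.61, 0.21] pointing down, gripper open.
Joint ranges: [-2.63, 2.63], [-0.94, 2.18], [0.31, 2.57], [-1.31, 4.45], [0, 2.66], [-2.55, 2.55]. Speed limits (rad/s): [2.57, 2.57, 3.14, 3.14, 3.14, 3.14].

### API

Orientations are given as a rotation vector (axis times angle).
In Python, from workcell import status, vision, job, bot gives the robot as it stands.
- The arm moves only by the tool apply_moves, never from a script. Its argument "deltas" is a list of rows, each a list of 7 numbers: the shift along the tool's x, y, z in m, then the turn, a rotation vector about the tool's x, y, z in rad, then the closure, from 0 (fully open) to 1 (shut). In form: [[x, y, z, rx, ry, rz, jaw], ...]. A call has 1 to 8 rows; each row is the pose to reach, as a shift and turn from the pose commanded when the call began, along the tool's axes at that moment; what a row does not reach only later rows make up. A row lasts 1/12 s, in which the tool goes at most 41.7 mm and 7.16 degrees, less where a joint would pass 70% of its speed; a pose out of reach is approached as far as the arm can. A call with a gripper value outside its range is refused whole. The fingers move at their own pace and stop on an object; "squeeze" is the grip in N (left out, the last holds). Time passes only in rows, so rows that repeat a pose let the fingers close. It gives the time, the measured TCP pose, the force and the opening at its end, in the units of the state.
- status.read_state(): the state, without advancing time (a new reading comes with each control period).
- vision.read_camera(name): name is "scene" or "top" or "wrist"; returns the picture (384x512x3 uint8, red, green, blue); there is no depth.
- vision.get_calibration(name): a dict with "fov_y" (degrees; the focal length in pixels is half the picture's height over the tangent of half this angle, whatever the lens; pixels are square), "cx", "cy" (the principal point, pixels), "R" (3x3) and "t" (3): a world point X has camera coordinates R X + t; the wrist camera has in their place "tool_from_camera" (4x4, takes a point from camera to tool coordinates, whose origin is the TCP and whose axes are the flange's). Camera axes: x right, y down, z forward; pixel columns grow to the right and rows downward; lengths in m; the calibration is good to about 2 mm. A picture is of the moment at which its call begins: read the wrist's pose just before it. get_calibration takes no time and is no camera call.
- job.finish_job(): hands the job in, once; it reports no verdict.
The state is a dict: "time": time; "q": joint angles; "joint_vel": joint speeds; "joint_torque": joint torques, N m; "tool_pos": TCP position; "tcp_rot": TCP orientation; "wrist_force": force on the tool from outside, world axes, zero at the start; "torque": the same for the moment, N m; "width": opening from 0.0 (shut) to 1.0 (fully open).
Only numpy, scipy, OpenCV 4.12 (cv2) and the standard library are available. Lean on these libraries where they do the work, as an engineer would, in place of code of your own. Each camera call takes 0.05 s, during which the arm holds its last target. There are 200 camera calls.

## Working session

There is one attempt and no reset: what is moved stays moved. The work goes in short steps, Python scripts to look and compute and a tool call to move; the robot and the scene stay as the last step left them, time stands still between calls to the robot, and variables do not carry over. Pictures are saved under pics/ and viewed, about 8 in all and at most 12, crops included, and the job is handed in when it is done.

Besides the shell and the picture viewer there is one more tool, called after ">>>" as name(argument=value, ...), one argument or row to a line, values as JSON. apply_moves: Moves the arm, as the interface text tells. Its arguments: {"type":"object","properties":{"deltas":{"type":"array","items":{"type":"array","items":{"type":"number"}}},"squeeze":{"type":"number"}},"required":["deltas"]}

```bash
mkdir -p pics; ls; python3 - <<'E'
from workcell import status, vision, job, bot
import cv2,numpy as np
np.set_printoptions(precision=4,suppress=True)
s=status.read_state();print(s)
for n in("scene","top"):
    cv2.imwrite(f"pics/{n}0.png",cv2.resize(vision.read_camera(n)[:,:,::-1],None,fx=1.5,fy=1.5))
for n in("scene","top","wrist"):print(n,vision.get_calibration(n))
E
```

```text
pics
{'time': 0.0, 'q': array([-1.1669,  0.2648,  1.6054,  0.    ,  1.2737, -0.0368]), 'joint_vel': array([-0.0003, -0.0004, -0.001 , -0.0006,  0.0006, -0.0006]), 'joint_torque': array([  0.0018, -51.5116, -36.7314,   0.0002,   0.0132,   0.    ]), 'tool_pos': array([ 0.2877, -0.6098,  0.2088]), 'tcp_rot': array([-3.0635, -0.6862,  0.0006]), 'wrist_force': array([0.1794, 0.2503, 0.2062]), 'torque': array([-0.0106,  0.0215, -0.0029]), 'width': 1.0004816451632939}
scene {'fov_y': 43.3337579753462, 'cx': 260.5613932749559, 'cy': 185.66074936719147, 'R': array([[ 0.0881,  0.996 , -0.0145],
       [ 0.8686, -0.0839, -0.4884],
       [-0.4877,  0.0304, -0.8725]]), 't': array([-0.1213, -0.418 ,  1.6397])}
top {'fov_y': 57.06617151048801, 'cx': 254.62758033185506, 'cy': 191.05129717495618, 'R': array([[ 0.0056, -0.9997,  0.0247],
       [-0.9934, -0.0084, -0.1142],
       [ 0.1143, -0.0239, -0.9932]]), 't': array([0.0477, 0.5602, 0.9127])}
wrist {'fov_y': 59.41094955049238, 'cx': 255.53765006962902, 'cy': 197.4317876136602, 'tool_from_camera': array([[ 0.0002, -0.9651, -0.2618,  0.066 ],
       [ 1.    ,  0.0001,  0.0003, -0.0004],
       [-0.0003, -0.2618,  0.9651, -0.1635],
       [ 0.    ,  0.    ,  0.    ,  1.    ]])}
```

View pics/scene0.png

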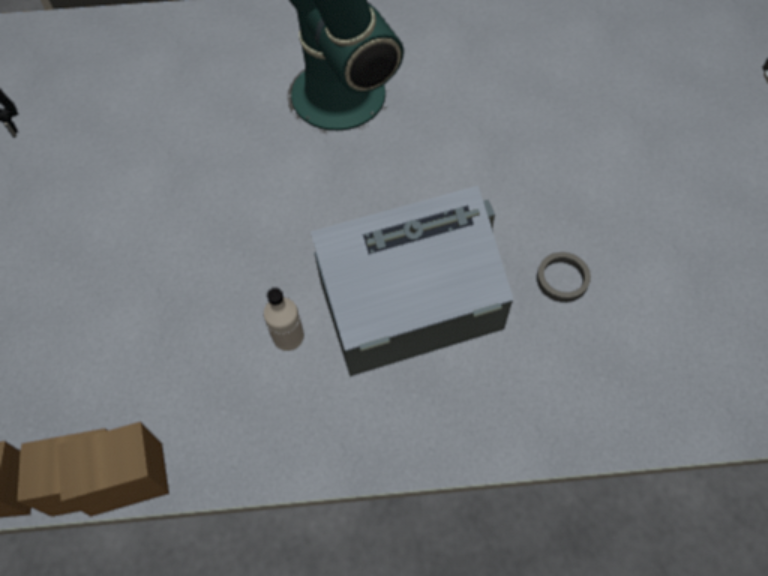

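View pics/top0.png

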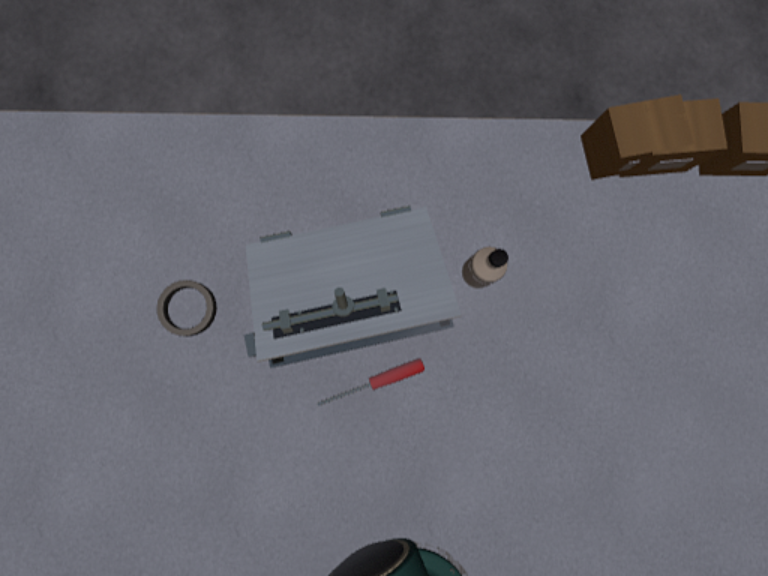

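Both views show the lid part-open. In the 1.5x scene picture its front corners are at (313,235) and (477,188), and its hinge corners at (346,345) and (511,300). In the 1.5x top picture the knob foot is at (344,303). I'll fit the chest pose and lid angle to these.

```bash
cat > h.py <<'E'
import numpy as np
from scipy.spatial.transform import Rotation as Ro
from workcell import status, vision, job, bot
np.set_printoptions(precision=4,suppress=True)
def proj(c,X,Rt=None):
    f=192/np.tan(np.radians(c["fov_y"]/2)); R,t=Rt if Rt else (c["R"],c["t"])
    p=np.asarray(X)@np.asarray(R).T+t
    return np.c_[f*p[:,0]/p[:,2]+c["cx"],f*p[:,1]/p[:,2]+c["cy"]]
def wristRt(s,c):
    M=np.eye(4);M[:3,:3]=Ro.from_rotvec(s["tcp_rot"]).as_matrix();M[:3,3]=s["tool_pos"]
    I=np.linalg.inv(M@c["tool_from_camera"]);return I[:3,:3],I[:3,3]
def chest(P,X): # chest pts->world, P=x,y,yaw
    return np.asarray(X)@Ro.from_euler('z',P[2]).as_matrix().T+[P[0],P[1],0]
def lid(P,a,X): # lid local pts: (u before hinge, y, z above underside)
    X=np.asarray(X,float);u,y,z=X.T
    return chest(P,np.c_[.1-u*np.cos(a)+z*np.sin(a),y,.12+u*np.sin(a)+z*np.cos(a)])
E
cat > fit.py <<'E'
from h import *
from scipy.optimize import least_squares
S,T=vision.get_calibration("scene"),vision.get_calibration("top")
L=[[.206,-.15,.004],[.206,.15,.004],[0,-.15,.004],[0,.15,.004]]
sp=np.array([[313,235],[477,188],[346,345],[511,300],[351,375],[505,328]])/1.5
tp=np.array([[456,318],[257,358],[428,210],[247,242],[344,306],[341,291]])/1.5
def res(v):
    P=v[:3];a=v[3];k=v[4]
    Xs=np.r_[lid(P,a,L),chest(P,[[.1,-.15,0],[.1,.15,0]])]
    Xt=np.r_[lid(P,a,L),lid(P,a,[[.16,k,.026],[.16,k,.066]])]
    return np.r_[proj(S,Xs)-sp,proj(T,Xt)-tp].ravel()
r=least_squares(res,[.55,0,.2,.5,0],loss='soft_l1')
print(r.x);print(res(r.x).reshape(-1,2))
E
python3 fit.py
```

```text
[0.5521 0.1102 0.2089 0.3781 0.0083]
[[-1.7084 -2.9796]
 [ 0.5085 -0.7943]
 [-1.7232  2.2842]
 [ 1.2722  0.0819]
 [-1.9251  0.2973]
 [-0.8051  1.5012]
 [ 1.1915  0.0679]
 [-2.0221  1.4433]
 [-2.217  -2.5327]
 [-2.5237 -0.2098]
 [ 0.157  -0.3509]
 [-0.0536  1.2676]]
```

```bash
cat >> h.py <<'E'
def delta(pos,yaw,tilt=0):
    """tool shift + turn from measured pose to world pos, tool x at yaw, pointing down, tilted by tilt about chest y (knob leaning to hinge)"""
    s=status.read_state();R=Ro.from_rotvec(s["tcp_rot"])
    G=Ro.from_euler('z',yaw)*Ro.from_euler('y',tilt)*Ro.from_euler('x',np.pi)
    print("t",s["time"],"F",s["wrist_force"],"w",s["width"],"pos",s["tool_pos"])
    print("d",R.inv().apply(np.asarray(pos)-s["tool_pos"]),(R.inv()*G).as_rotvec())
E
python3 - <<'E'
from h import *
P=[.5521,.1102,.2089]
p=chest(P,[[-.08,-.03,.35]])[0];print(p);delta(p,.209)
E
```

```text
[0.4801 0.0643 0.35  ]
t 0.1 F [ 0.2584 -0.3344 -0.1706] w 0.99751784939665 pos [ 0.2877 -0.6098  0.2089]
d [ 0.4616 -0.5279 -0.14  ] [-0.002   0.0001  0.2318]
```

>>> apply_moves(
  deltas=[
    [0,0,-0.04,0,0,0,1],
    [0.03,-0.03,-0.08,0,0,0,1],
    [0.06,-0.06,-0.11,0,0,0,1],
    [0.462,-0.528,-0.14,0,0,0,1],
    [0.462,-0.528,-0.14,0,0,0,1],
    [0.462,-0.528,-0.14,0,0,0,1],
    [0.462,-0.528,-0.14,0,0,0,1],
    [0.462,-0.528,-0.14,0,0,0,1],
  ],
  squeeze=40,
)

```text
time: 0.77
tool_pos: [0.365, -0.3484, 0.3185]
tcp_rot: [-3.065, -0.686, 0.0]
wrist_force: [1.1, -0.2, -0.3]
width: -0.0
```

```bash
python3 - <<'E'
from h import *
delta([.4801,.0643,.35],.209)
E
```

```text
t 0.7667 F [ 1.1444 -0.1698 -0.3057] w -8.252741424247858e-05 pos [ 0.365  -0.3484  0.3185]
d [ 0.28   -0.3244 -0.0313] [-0.0006  0.0001  0.2312]
```

>>> apply_moves(
  deltas=[
    [0.28,-0.324,-0.031,0,0,0.23,1],
    [0.28,-0.324,-0.031,0,0,0.23,1],
    [0.28,-0.324,-0.031,0,0,0.23,1],
    [0.28,-0.324,-0.031,0,0,0.23,1],
    [0.28,-0.324,-0.031,0,0,0.23,1],
    [0.28,-0.324,-0.031,0,0,0.23,1],
    [0.28,-0.324,-0.031,0,0,0.23,1],
    [0.28,-0.324,-0.031,0,0,0.23,1],
  ],
)

```text
time: 1.43
tool_pos: [0.4528, -0.0332, 0.3425]
tcp_rot: [3.124, 0.33, 0.0]
wrist_force: [0.4, -0.4, -0.2]
width: 0.0
```

>>> apply_moves(
  deltas=[
    [0.07,-0.09,-0.002,0,0,0,1],
    [0.07,-0.09,-0.002,0,0,0,1],
    [0.07,-0.09,-0.002,0,0,0,1],
    [0.07,-0.09,-0.002,0,0,0,1],
    [0.07,-0.09,-0.002,0,0,0,1],
  ],
)

```text
time: 1.85
tool_pos: [0.5026, 0.0688, 0.3437]
tcp_rot: [3.123, 0.336, -0.003]
wrist_force: [-0.6, -0.6, -0.6]
width: 0.002
```

```bash
python3 - <<'E'
from h import *
import cv2
delta([.4801,.0643,.35],.209)
cv2.imwrite("pics/w1.png",cv2.resize(vision.read_camera("wrist")[:,:,::-1],None,fx=1.5,fy=1.5))
s=status.read_state();np.save("w1.npy",np.r_[s["tool_pos"],s["tcp_rot"]])
E
```

```text
t 1.85 F [-0.6408 -0.6419 -0.62  ] w 0.0018720139034328629 pos [0.5026 0.0688 0.3437]
d [-0.0229 -0.0004 -0.0063] [0.     0.0021 0.0053]
```

View pics/w1.png

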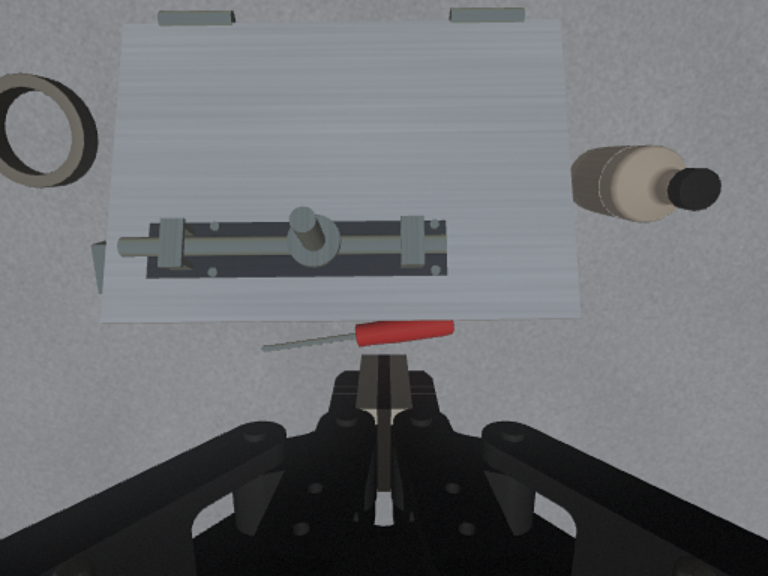

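The wrist view (1.5x) shows lid corners at (124,24), (561,20), (101,322) and (580,317). The collar is at (313,240), the knob top at (303,218) and the bolt tip at (120,246). Refitting with all three cameras.

```bash
cat > fit2.py <<'E'
from h import *
from scipy.optimize import least_squares
exec(open("fit.py").read().split("r=least")[0].split("squares\n",1)[1])
W=vision.get_calibration("wrist");n=np.load("w1.npy");Rt=wristRt(dict(tool_pos=n[:3],tcp_rot=n[3:]),W)
wp=np.array([[580,317],[101,322],[561,20],[124,24],[313,240],[303,218],[120,246]])/1.5
def res2(v):
    P=v[:3];a=v[3];k=v[4]
    X=np.r_[lid(P,a,L),lid(P,a,[[.16,k,.026],[.16,k,.066],[.16,k+.12,.014]])]
    return np.r_[res(v),2*(proj(W,X,Rt)-wp).ravel()]
r=least_squares(res2,[.55,0.1,.2,.38,0],loss='soft_l1')
print(r.x);print(res2(r.x).reshape(-1,2))
P=r.x[:3];a=r.x[3];k=r.x[4]
for nm,X in(("knobfoot",lid(P,a,[[.16,k,.026]])),("bare top",lid(P,a,[[.18,-.112,.004]])),("bare at .147",lid(P,.147,[[.18,-.112,.004]])),("bare at .12",lid(P,.12,[[.18,-.112,.004]]))):print(nm,X)
delta(lid(P,a,[[.18,-.112,.004]])[0]+[0,0,.03],P[2])
E
python3 fit2.py
```

```text
[0.5506 0.1063 0.2195 0.4174 0.0145]
[[-3.4801 -3.313 ]
 [-0.9021 -2.2485]
 [-2.7111  2.3718]
 [-0.1471 -0.8756]
 [-2.8526  0.3233]
 [-2.1255  0.5462]
 [ 3.4668 -1.7092]
 [-0.6765  1.357 ]
 [-1.2223 -2.5052]
 [-1.2614  1.075 ]
 [-1.1383 -0.7689]
 [-1.6294  0.1282]
 [ 0.8221  2.2258]
 [-1.0478 -0.1329]
 [ 0.0146 -0.6936]
 [-0.6054 -1.6758]
 [ 0.1898 -0.4509]
 [-0.8927  1.9622]
 [ 2.6309  0.0821]]
knobfoot [[0.5126 0.1127 0.2086]]
bare top [[ 0.5136 -0.0167  0.1966]]
bare at .147 [[ 0.4994 -0.0199  0.1503]]
bare at .12 [[ 0.4986 -0.02    0.1455]]
t 1.9 F [-0.2698 -0.1921  0.011 ] w -0.0025682701391403925 pos [0.5023 0.0676 0.3439]
d [-0.0066  0.0848  0.1173] [ 0.0004  0.0018 -0.007 ]
```

>>> apply_moves(
  deltas=[
    [-0.005,0.04,0.01,0,0,-0.007,1],
    [-0.007,0.08,0.03,0,0,-0.007,1],
    [-0.007,0.085,0.07,0,0,-0.007,1],
    [-0.007,0.085,0.1,0,0,-0.007,1],
    [-0.007,0.085,0.117,0,0,-0.007,1],
    [-0.008,0.085,0.13,0,0,-0.007,1],
    [-0.01,0.085,0.14,0,0,-0.007,1],
    [-0.011,0.085,0.15,0,0,-0.007,1],
  ],
)

```text
time: 2.57
tool_pos: [0.5096, -0.0189, 0.1946]
tcp_rot: [3.123, 0.34, 0.001]
wrist_force: [0.1, 0.2, 0.2]
width: -0.001
```

>>> apply_moves(
  deltas=[
    [0,0,0.008,0,0,0,1],
    [-0.002,0,0.016,0,0,0,1],
    [-0.004,0,0.024,0,0,0,1],
    [-0.006,0,0.03,0,0,0,1],
    [-0.007,0,0.034,0,0,0,1],
    [-0.007,0,0.038,0,0,0,1],
  ],
)

```text
time: 3.07
tool_pos: [0.5028, -0.0194, 0.1564]
tcp_rot: [3.123, 0.342, 0.0]
wrist_force: [-0.8, -0.1, 1.5]
width: 0.003
```

>>> apply_moves(
  deltas=[
    [0,0,0.003,0,0,0,1],
    [0,0,0.006,0,0,0,1],
    [0,0,0.009,0,0,0,1],
    [0,0,0.009,0,0,0,1],
  ],
)

```text
time: 3.4
tool_pos: [0.5027, -0.0195, 0.147]
tcp_rot: [-3.123, -0.341, 0.001]
wrist_force: [-0.6, 0.9, -0.3]
width: 0.001
```

>>> apply_moves(
  deltas=[
    [0,0,0.002,0,0,0,1],
    [0,0,0.004,0,0,0,1],
    [0,0,0.004,0,0,0,1],
  ],
)

```text
time: 3.65
tool_pos: [0.5028, -0.0195, 0.1433]
tcp_rot: [-3.123, -0.341, 0.0]
wrist_force: [-0.2, 0.3, -0.5]
width: 0.001
```

```bash
python3 - <<'E'
from h import *
import cv2
a=vision.read_camera("scene")[110:260,190:350,::-1];b=vision.read_camera("wrist")[:,:,::-1]
a=cv2.resize(a,None,fx=2.5,fy=2.5)
b=cv2.resize(b,(400,300));c=np.zeros((375,800,3),np.uint8);c[:,:400]=a;c[:300,400:]=b
cv2.imwrite("pics/c2.png",c);print(status.read_state()["wrist_force"])
E
```

```text
[ 0.2329 -0.054  -0.4673]
```

View pics/c2.png

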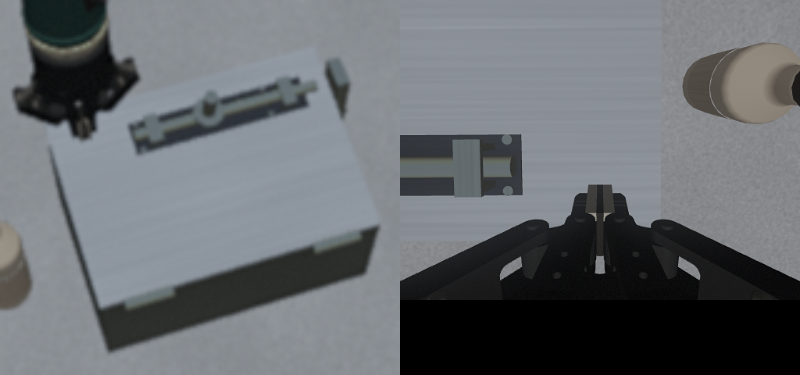

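The fingers are over the bare part of the lid, which has swung down close to the rim. I'll keep pressing until I feel the lifters.

>>> apply_moves(
  deltas=[
    [0,0,0.002,0,0,0,1],
    [0,0,0.003,0,0,0,1],
    [0,0,0.003,0,0,0,1],
  ],
)

```text
time: 4.0
tool_pos: [0.5028, -0.0195, 0.1404]
tcp_rot: [-3.123, -0.341, 0.0]
wrist_force: [-1.0, -0.2, 0.2]
width: 0.001
```

>>> apply_moves(
  deltas=[
    [0,0,0.002,0,0,0,1],
    [0,0,0.003,0,0,0,1],
    [0,0,0.003,0,0,0,1],
  ],
)

```text
time: 4.25
tool_pos: [0.5027, -0.0195, 0.1373]
tcp_rot: [-3.123, -0.341, 0.001]
wrist_force: [0.1, -0.0, -0.5]
width: 0.002
```

>>> apply_moves(
  deltas=[
    [0,0,0.002,0,0,0,1],
    [0,0,0.004,0,0,0,1],
    [0,0,0.004,0,0,0,1],
    [0,0,0.004,0,0,0,1],
  ],
)

```text
time: 4.58
tool_pos: [0.5027, -0.0195, 0.1333]
tcp_rot: [-3.123, -0.341, 0.001]
wrist_force: [0.4, -0.6, -0.1]
width: 0.001
```

```bash
python3 - <<'E'
from h import *
import cv2
s=status.read_state();f=[]
b=vision.read_camera("wrist")[:,:,::-1];f.append(status.read_state()["wrist_force"])
cv2.imwrite("pics/w3.png",cv2.resize(b,None,fx=1.5,fy=1.5));np.save("w3.npy",np.r_[s["tool_pos"],s["tcp_rot"]])
print(s["tool_pos"],s["wrist_force"],f)
E
```

```text
[ 0.5027 -0.0195  0.1333] [ 0.3649 -0.5988 -0.0844] [array([-0.7813,  0.3583, -0.401 ])]
```

View pics/w3.png

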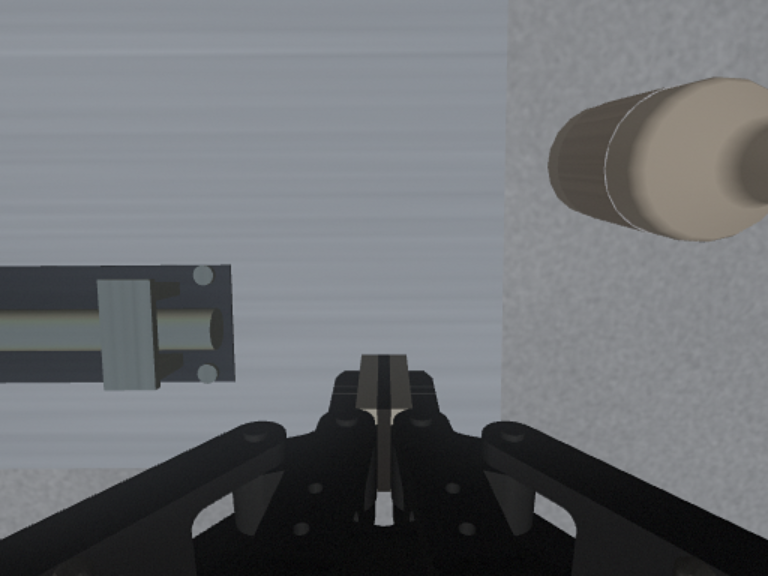

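Here the lid's -y edge runs from x≈508 at the top to about 502, its front edge is at row ≈468, and the fingertips are at (383,355). I'll solve for the lid angle from these.

```bash
python3 - <<'E'
from h import *
P=[.5506,.1063,.2195]
W=vision.get_calibration("wrist");n=np.load("w3.npy");Rt=wristRt(dict(tool_pos=n[:3],tcp_rot=n[3:]),W)
print("tcp",1.5*proj(W,[n[:3]],Rt))
for a in(0,.04,.08,.11,.147,.2):print(a,1.5*proj(W,lid(P,a,[[.206,-.15,.004],[.206,-.04,.004],[.06,-.15,.004],[.12,-.15,.004]]),Rt).round(1).tolist())
E
```

```text
tcp [[384.0191 356.2568]]Traceback (most recent call last):
  File "<stdin>", line 5, in <module>
TypeError: can't multiply sequence by non-int of type 'float'
```

```bash
python3 - <<'E'
from h import *
P=[.5506,.1063,.2195]
W=vision.get_calibration("wrist");n=np.load("w3.npy");Rt=wristRt(dict(tool_pos=n[:3],tcp_rot=n[3:]),W)
for a in(0,.04,.08,.11,.147,.2):print(a,(1.5*proj(W,lid(P,a,[[.206,-.15,.004],[.206,-.04,.004],[.06,-.15,.004],[.12,-.15,.004]]),Rt)).round(1).tolist())
E
```

```text
0 [[482.9, 424.9], [194.3, 425.3], [506.9, -4.6], [495.7, 195.3]]
0.04 [[487.2, 435.6], [186.1, 436.0], [508.8, -7.9], [498.9, 195.6]]
0.08 [[492.0, 446.3], [177.0, 446.8], [510.8, -11.6], [502.3, 195.2]]
0.11 [[495.9, 454.5], [169.6, 454.9], [512.4, -14.7], [505.0, 194.5]]
0.147 [[501.2, 464.6], [159.7, 465.1], [514.3, -18.9], [508.6, 193.1]]
0.2 [[509.6, 479.4], [143.6, 479.9], [517.3, -25.7], [514.0, 189.9]]
```

```bash
cat > fit3.py <<'E'
from h import *
from scipy.optimize import least_squares
exec(open("fit.py").read().split("r=least")[0].split("squares\n",1)[1])
W=vision.get_calibration("wrist");ld=lambda f:(lambda n:wristRt(dict(tool_pos=n[:3],tcp_rot=n[3:]),W))(np.load(f))
R1,R3=ld("w1.npy"),ld("w3.npy")
wp=np.array([[580,317],[101,322],[561,20],[124,24],[313,240],[303,218],[120,246]])/1.5
s2=np.array([[50,145],[312,48],[105,305],[378,228],[110,350],[365,272]])/2.5+[190,110]
def res3(v,full=True):
    P=v[:3];a=v[3];k=v[4];b=v[5];dz=np.array([0,0,v[6]]);ds=v[7:9];dt=v[9:11]
    C=chest(P,[[.1,-.15,0],[.1,.15,0]])
    X=np.r_[lid(P,a,L),lid(P,a,[[.16,k,.026],[.16,k,.066],[.16,k+.12,.014]])]+dz
    q=1.5*proj(W,lid(P,b,[[.206,-.05,.004],[.206,-.15,.004],[.06,-.15,.004]])+dz,R3)
    f=(q[2]-q[1])/(q[2,1]-q[1,1])
    xe=lambda r:q[1,0]+f[0]*(r-q[1,1])
    return np.r_[(proj(S,np.r_[X[:4],C+dz])+ds-sp).ravel(),(proj(S,np.r_[lid(P,b,L)+dz,C+dz])+ds-s2).ravel(),
      (proj(T,X[:6])+dt-tp).ravel(),2*(proj(W,X,R1)-wp).ravel(),
      (q[0,1]-467)/1.5,(xe(10)-508)/1.5,(xe(340)-502)/1.5,v[6]*FZ,ds,dt]
for FZ in(1e4,100):
    r=least_squares(res3,[.55,0.1,.2,.38,0,.1,0,0,0,0,0],loss='soft_l1');print(FZ,r.cost,r.x)
    print(res3(r.x)[-8:])
E
python3 fit3.py
```

```text
10000.0 42.27501029571487 [ 0.5503  0.1067  0.2194  0.4209  0.0141  0.1482 -0.      1.9788  0.3383
  0.928   0.2718]
[-0.6751  2.7374  0.8438 -0.3361  1.9788  0.3383  0.928   0.2718]
100 39.395290703411725 [ 0.5502  0.1067  0.2211  0.4229  0.0143  0.1585 -0.0016  1.9473  0.1727
  0.9213  0.251 ]
[-0.7767  2.0344  1.0622 -0.1615  1.9473  0.1727  0.9213  0.251 ]
```

```bash
python3 - <<'E'
from h import *
import cv2
S=vision.get_calibration("scene");s=status.read_state()
f=lambda p:((proj(S,p)+[2,.3]-[190,110])*2.5).round(0).tolist()
print("tip c2",f([[.5028,-.0195,.1433]]),f([[.5027,-.0195,.1333]]))
P=[.5503,.1067,.2194]
print("lid spot",f(lid(P,.148,[[.174,-.112,.004]])),f(lid(P,.148,[[.206,-.112,.004]])))
print(bot.tcp_to_grasp,[x for x in dir(bot) if x[0]!='_'])
a=vision.read_camera("scene")[140:200,200:280,::-1];b=vision.read_camera("wrist")[220:340,180:340,::-1]
c=np.zeros((600,800,3),np.uint8);c[:300,:400]=cv2.resize(a,(400,300),interpolation=2);c[:,400:][:300]=cv2.resize(b,(400,300),interpolation=2)
t=vision.read_camera("top")[120:260,150:330,::-1];c[300:,:386]=cv2.resize(t,(386,300),interpolation=2)
cv2.imwrite("pics/c4.png",c)
print("tip in crop",(proj(S,[s["tool_pos"]])+[2,.3]-[200,140])*5)
E
```

```text
tip c2 [[88.0, 143.0]] [[88.0, 147.0]]
lid spot [[88.0, 141.0]] [[80.0, 114.0]]
-0.0187 ['MotionError', 'tcp_to_grasp']
tip in crop [[126.8057 144.9714]]
```

View pics/c4.png

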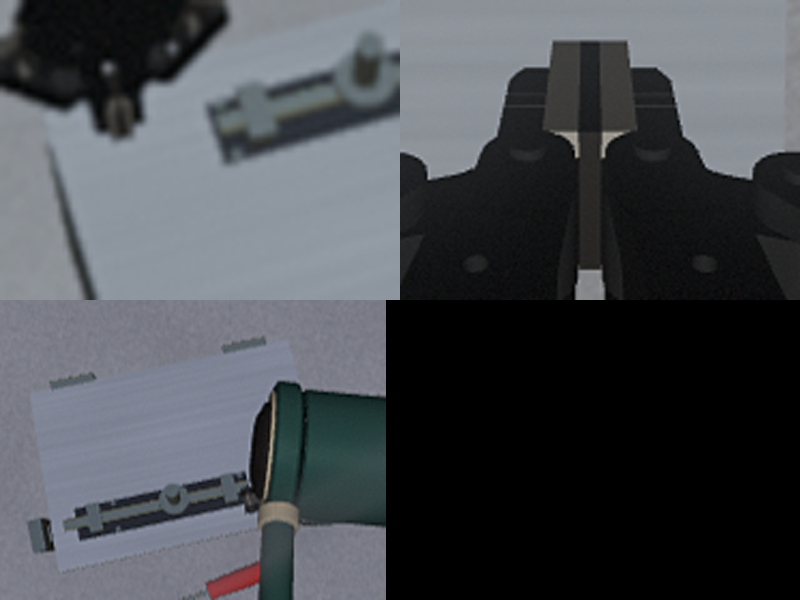

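>>> apply_moves(
  deltas=[
    [0,0,0.001,0,0,0,1],
    [0,0,0.002,0,0,0,1],
    [0,0,0.003,0,0,0,1],
    [0,0,0.003,0,0,0,1],
  ],
)

```text
time: 5.12
tool_pos: [0.5028, -0.0195, 0.1304]
tcp_rot: [-3.123, -0.342, 0.0]
wrist_force: [0.2, -0.2, 0.2]
width: -0.002
```

>>> apply_moves(
  deltas=[
    [0,0,0.001,0,0,0,1],
    [0,0,0.002,0,0,0,1],
    [0,0,0.003,0,0,0,1],
    [0,0,0.003,0,0,0,1],
  ],
)

```text
time: 5.45
tool_pos: [0.5029, -0.0195, 0.1274]
tcp_rot: [3.123, 0.341, -0.0]
wrist_force: [-0.2, -0.1, 0.4]
width: 0.0
```

```bash
python3 - <<'E'
from h import *
s=status.read_state();print(s["tool_pos"],s["joint_torque"],s["wrist_force"])
np.savez("A.npz",w=vision.read_camera("wrist"),s=vision.read_camera("scene"),p=np.r_[s["tool_pos"],s["tcp_rot"]])
E
```

```text
[ 0.5029 -0.0195  0.1274] [  0.0885 -34.074  -33.7206   0.0485  -0.0434   0.0008] [-0.2336 -0.0544  0.4007]
```

>>> apply_moves(
  deltas=[
    [0,0,-0.01,0,0,0,1],
    [0,0,-0.03,0,0,0,1],
    [0,0,-0.05,0,0,0,1],
    [0,0,-0.06,0,0,0,1],
    [0,0,-0.06,0,0,0,1],
  ],
)

```text
time: 5.97
tool_pos: [0.5054, -0.0197, 0.1914]
tcp_rot: [3.122, 0.341, 0.01]
wrist_force: [0.5, -0.1, 0.9]
width: 0.001
```

```bash
python3 - <<'E'
from h import *
import cv2
s=status.read_state();print(s["tool_pos"],s["joint_torque"],s["wrist_force"])
np.savez("B.npz",w=vision.read_camera("wrist"),s=vision.read_camera("scene"),p=np.r_[s["tool_pos"],s["tcp_rot"]])
A,B=np.load("A.npz"),np.load("B.npz")
c=np.zeros((600,800,3),np.uint8)
for i,D in enumerate((A,B)):
    c[:300,400*i:400*i+400]=cv2.resize(D["s"][110:230,190:350,::-1],(400,300),interpolation=2)
    c[300:,400*i:400*i+400]=cv2.resize(D["w"][:,:,::-1],(400,300),interpolation=2)
cv2.imwrite("pics/c5.png",c)
g=[cv2.cvtColor(D["s"],cv2.COLOR_RGB2GRAY) for D in(A,B)]
# lid motion near knob/bolt in scene: sub-pixel
for nm,(x,y,w,h) in dict(bolt=(245,145,70,25),hinge=(270,205,60,20)).items():
    print(nm,cv2.phaseCorrelate(*[np.float32(k[y:y+h,x:x+w]) for k in g]))
S=vision.get_calibration("scene");P=[.5503,.1067,.2194]
print([proj(S,lid(P,a,[[.16,.04,.02]])).round(1) for a in(0,.05,.11,.148)])
E
```

```text
[ 0.5054 -0.0197  0.1914] [  0.0206 -32.3886 -34.7746   0.0007   0.3541  -0.    ] [ 0.5394 -0.0525  0.888 ]
bolt ((0.10059512866443754, 0.24046598115544704), 0.989113778008355)
hinge ((0.0004665375396939453, 0.026901910177191013), 0.9787968810399373)
[array([[279.9, 156.4]]), array([[280.1, 155.1]]), array([[280.4, 153.7]]), array([[280.6, 153. ]])]
```

View pics/c5.png

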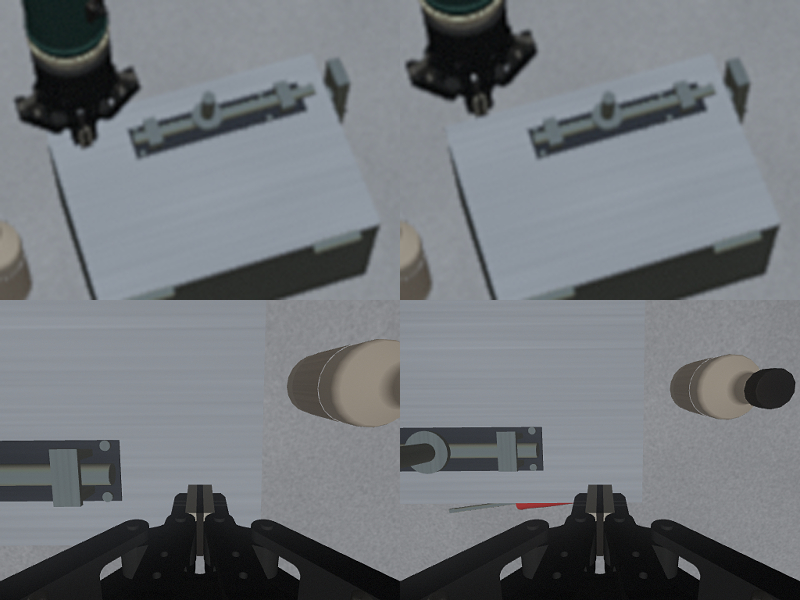

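```bash
python3 - <<'E'
from h import *
P=[.5503,.1067,.2194];W=vision.get_calibration("wrist")
for f in "AB":
    n=np.load(f+".npz")["p"];Rt=wristRt(dict(tool_pos=n[:3],tcp_rot=n[3:]),W)
    for a in(0,.05,.1,.147,.2):
        q=proj(W,lid(P,a,[[.206,-.15,.004],[.206,-.05,.004],[.06,-.15,.004],[.16,.0135,.026]]),Rt).round(0);q[:,0]/=1.28;q[:,1]/=1.28;print(f,a,(q+[0 if f=="A" else 400,300]).round(0).tolist())
E
```

```text
A 0 [[252.0, 526.0], [112.0, 527.0], [266.0, 295.0], [-16.0, 476.0]]
A 0.05 [[255.0, 534.0], [106.0, 534.0], [266.0, 293.0], [-28.0, 478.0]]
A 0.1 [[259.0, 541.0], [101.0, 541.0], [268.0, 290.0], [-42.0, 480.0]]
A 0.147 [[262.0, 548.0], [95.0, 548.0], [270.0, 288.0], [-56.0, 481.0]]
A 0.2 [[267.0, 557.0], [87.0, 557.0], [271.0, 284.0], [-74.0, 482.0]]
B 0 [[638.0, 493.0], [533.0, 494.0], [645.0, 325.0], [445.0, 452.0]]
B 0.05 [[640.0, 498.0], [530.0, 498.0], [645.0, 323.0], [439.0, 453.0]]
B 0.1 [[641.0, 502.0], [527.0, 502.0], [646.0, 323.0], [433.0, 453.0]]
B 0.147 [[644.0, 505.0], [523.0, 505.0], [647.0, 321.0], [426.0, 453.0]]
B 0.2 [[646.0, 509.0], [520.0, 509.0], [648.0, 319.0], [418.0, 452.0]]
```

The measurements disagree: no force at z = 0.127, yet the lid looks about 0.13 rad open. I'll go back to the first look pose for a view directly comparable with the first one.

>>> apply_moves(
  deltas=[
    [0,0,-0.03,0,0,0,1],
    [0,0,-0.07,0,0,0,1],
    [0,0,-0.11,0,0,0,0.5],
    [0.01,-0.04,-0.15,0,0,0,0.5],
    [0.02,-0.085,-0.156,0,0,0,0.5],
    [0.02,-0.085,-0.156,0,0,0,0.5],
    [0.02,-0.085,-0.156,0,0,0,0.5],
    [0.02,-0.085,-0.156,0,0,0,0.5],
  ],
)

```text
time: 6.73
tool_pos: [0.5036, 0.0683, 0.3424]
tcp_rot: [3.122, 0.345, -0.003]
wrist_force: [-0.4, 0.1, -0.2]
width: 0.499
```

```bash
python3 - <<'E'
from h import *
import cv2
s=status.read_state();w=vision.read_camera("wrist");np.savez("C.npz",w=w,p=np.r_[s["tool_pos"],s["tcp_rot"]])
print(s["tool_pos"],s["tcp_rot"],s["wrist_force"],s["width"])
cv2.imwrite("pics/w6.png",cv2.resize(w[:,:,::-1],None,fx=1.5,fy=1.5))
E
```

```text
[0.5036 0.0683 0.3424] [ 3.1221  0.3449 -0.003 ] [-0.429   0.0673 -0.1956] 0.4985911529470668
```

View pics/w6.png

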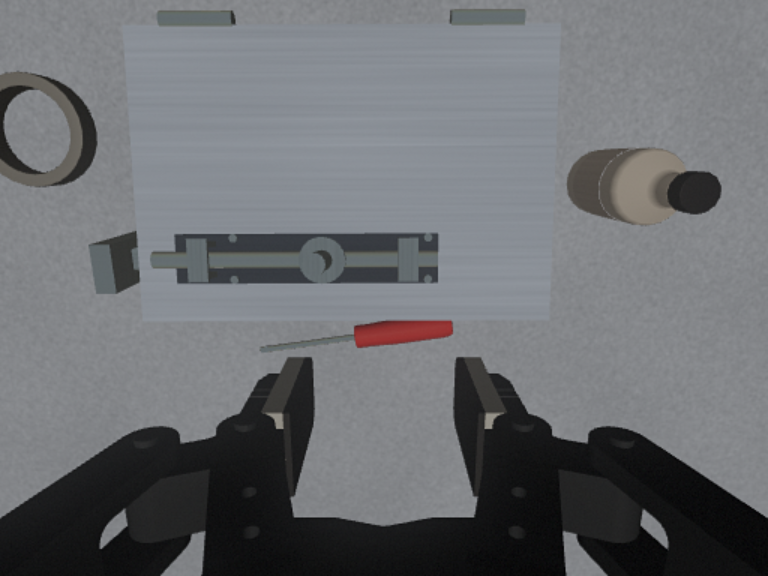

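Same pose: hinge corners (125,25) and (560,21), front corners (141,321) and (551,318). The collar is at (322,259), the knob top at about (318,264) and the tip at (152,260). I'll refit the angles from w1 and this view.

```bash
cat > fit4.py <<'E'
from h import *
from scipy.optimize import least_squares
W=vision.get_calibration("wrist")
def rt(n):return wristRt(dict(tool_pos=n[:3],tcp_rot=n[3:]),W)
R1,R2=rt(np.load("w1.npy")),rt(np.load("C.npz")["p"])
w1=np.array([[580,317],[101,322],[561,20],[124,24],[313,240],[303,218],[120,246]])/1.5
w2=np.array([[551,318],[141,321],[560,21],[125,25],[322,259],[318,264],[152,260]])/1.5
L=[[.206,-.15,.004],[.206,.15,.004],[0,-.15,.004],[0,.15,.004]]
def res(v):
    P=v[:3];k=v[4];dz=[0,0,v[6]]
    f=lambda a,R:proj(W,np.r_[lid(P,a,L),lid(P,a,[[.16,k,.026],[.16,k,.066],[.16,k+.12,.014]])]+dz,R)
    return np.r_[(f(v[3],R1)-w1).ravel(),(f(v[5],R2)-w2).ravel(),v[6]*200]
r=least_squares(res,[.55,.1,.2,.38,0,.1,0],loss='soft_l1');print(r.x);print(res(r.x)[:-1].reshape(-1,2))
E
python3 fit4.py
```

```text
[ 0.5506  0.1068  0.2232  0.4204  0.0145  0.1496 -0.0011]
[[ 0.1709 -0.0208]
 [-0.3117 -0.0582]
 [-1.0917 -0.8101]
 [-0.5161 -0.0981]
 [-0.0757 -0.7106]
 [-0.703   0.3052]
 [ 1.4698  0.0838]
 [ 0.2774  1.5682]
 [ 0.7917  0.3925]
 [ 1.4731  1.6531]
 [-0.3479 -0.0794]
 [ 0.2586  0.3519]
 [-2.3951 -0.9859]
 [ 1.1324 -0.478 ]]
```

```bash
python3 - <<'E'
from h import *
P=[.5506,.1068,.2215];a=.148
k=lid(P,a,[[.16,.0145,.026],[.16,.0145,.046],[.16,.0145,.066]]);print(k)
delta([*k[1,:2],.25],P[2])
E
```

```text
[[0.4943 0.109  0.1693]
 [0.4972 0.1096 0.1891]
 [0.5001 0.1103 0.2089]]
t 6.7833 F [ 0.1377  1.1995 -1.0483] w 0.5001851008844316 pos [0.5034 0.0676 0.3418]
d [ 0.0034 -0.0425  0.0917] [ 0.0004  0.003  -0.0027]
```

>>> apply_moves(
  deltas=[
    [0.003,-0.03,0.01,0,0,0,0.55],
    [0.003,-0.0425,0.04,0,0,0,0.55],
    [0.003,-0.0425,0.08,0,0,0,0.55],
    [0.003,-0.0425,0.1,0,0,0,0.55],
    [0.003,-0.0425,0.12,0,0,0,0.55],
    [0.003,-0.0425,0.13,0,0,0,0.55],
    [0.003,-0.0425,0.14,0,0,0,0.55],
    [0.003,-0.0425,0.14,0,0,0,0.55],
  ],
)

```text
time: 7.45
tool_pos: [0.4963, 0.1088, 0.2009]
tcp_rot: [3.123, 0.34, -0.007]
wrist_force: [-0.4, 0.2, -0.1]
width: 0.449
```

```bash
python3 - <<'E'
from h import *
import cv2
s=status.read_state();w=vision.read_camera("wrist")
print(s["tool_pos"],s["wrist_force"],s["width"])
sc=vision.read_camera("scene")
c=np.zeros((384,800,3),np.uint8);c[:,:512]=w[:,:,::-1];c[:288,512:]=cv2.resize(sc[120:192,240:312,::-1],(288,288),interpolation=2)
cv2.imwrite("pics/c7.png",c)
E
```

```text
[0.4963 0.1088 0.2009] [-0.3511  0.2355 -0.1358] 0.44857662407085813
```

View pics/c7.png

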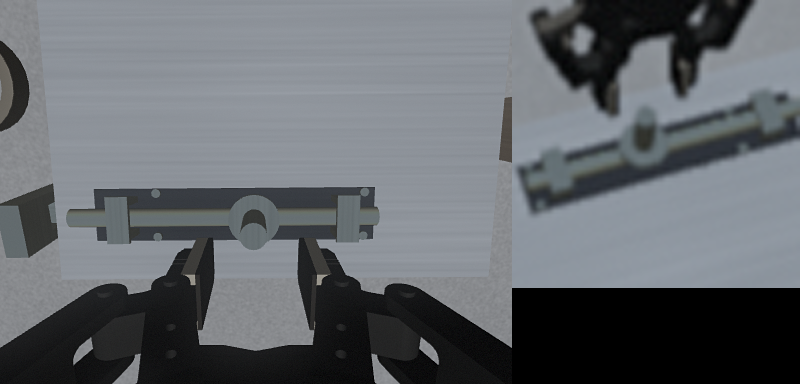

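In the close view the knob top is at (253,240), centred between the pads (x 205 and 308). The scene view shows the tips still above the knob. All the evidence puts the real fingertips about 22 mm behind the reported TCP. Next I'll descend around the knob by feel.

>>> apply_moves(
  deltas=[
    [0.001,-0.001,0.015,0,0,0,0.55],
    [0.001,-0.001,0.03,0,0,0,0.55],
    [0,-0.001,0.04,0,0,0,0.55],
    [-0.001,-0.001,0.046,0,0,0,0.55],
    [-0.001,-0.001,0.05,0,0,0,0.55],
    [-0.001,-0.001,0.05,0,0,0,0.55],
  ],
)

```text
time: 8.05
tool_pos: [0.4964, 0.1106, 0.1534]
tcp_rot: [3.123, 0.341, -0.001]
wrist_force: [-0.0, 0.5, 0.2]
width: 0.449
```

>>> apply_moves(
  deltas=[
    [0,0,0.0,0,0,0,0.8],
    [0,0,0,0,0,0,1],
    [0,0,0,0,0,0,1],
    [0,0,0,0,0,0,1],
    [0,0,0,0,0,0,1],
    [0,0,0,0,0,0,1],
  ],
  squeeze=20,
)

```text
time: 8.55
tool_pos: [0.4972, 0.1107, 0.1542]
tcp_rot: [3.123, 0.342, 0.002]
wrist_force: [-0.2, -1.4, 0.4]
width: 0.152
```

The grip reads 0.152 × 85 ≈ 13 mm, so the pads are on the 14 mm knob. Now I'll slide the bolt towards the keeper, stopping short of it.

>>> apply_moves(
  deltas=[
    [0,-0.003,0,0,0,0,1],
    [0,-0.006,0,0,0,0,1],
    [0,-0.009,0,0,0,0,1],
    [0,-0.012,0,0,0,0,1],
    [0,-0.015,0,0,0,0,1],
    [0,-0.018,0,0,0,0,1],
    [0,-0.02,0,0,0,0,1],
    [0,-0.02,0,0,0,0,1],
  ],
)

```text
time: 9.22
tool_pos: [0.4923, 0.1307, 0.1537]
tcp_rot: [-3.123, -0.342, -0.0]
wrist_force: [1.2, -1.4, 3.0]
width: 0.155
```

>>> apply_moves(
  deltas=[
    [0,-0.001,0,0,0,0,1],
    [0,-0.002,0,0,0,0,1],
    [0,-0.003,0,0,0,0,1],
    [0,-0.003,0,0,0,0,1],
  ],
)

```text
time: 9.55
tool_pos: [0.4923, 0.1308, 0.1538]
tcp_rot: [3.118, 0.342, 0.001]
wrist_force: [3.2, -10.6, 2.3]
width: 0.158
```

>>> apply_moves(
  deltas=[
    [0,-0.0005,0,0,0,0,1],
    [0,-0.001,0,0,0,0,1],
    [0,-0.001,0,0,0,0,1],
  ],
)

```text
time: 9.8
tool_pos: [0.4924, 0.1308, 0.1538]
tcp_rot: [3.117, 0.342, 0.001]
wrist_force: [2.7, -14.5, 2.8]
width: 0.154
```

>>> apply_moves(
  deltas=[
    [0,0.0025,0,0,0,0,1],
    [0,0.003,0,0,0,0,1],
    [-0.0004,0.003,0.001,0,0,0,1],
    [-0.0008,0.003,0.002,0,0,0,1],
    [-0.0012,0.003,0.003,0,0,0,1],
    [-0.0016,0.003,0.004,0,0,0,1],
    [-0.002,0.003,0.005,0,0,0,1],
    [-0.002,0.003,0.005,0,0,0,1],
  ],
)

```text
time: 10.47
tool_pos: [0.4907, 0.1304, 0.1495]
tcp_rot: [3.122, 0.342, 0.002]
wrist_force: [0.2, -6.2, 6.9]
width: 0.158
```

>>> apply_moves(
  deltas=[
    [-0.0002,0,0.0006,0,0,0,1],
    [-0.0005,0,0.0012,0,0,0,1],
    [-0.0008,0,0.002,0,0,0,1],
    [-0.0008,0,0.002,0,0,0,1],
  ],
)

```text
time: 10.8
tool_pos: [0.4902, 0.1302, 0.1479]
tcp_rot: [3.122, 0.342, 0.003]
wrist_force: [-1.5, -6.2, 7.9]
width: 0.157
```

>>> apply_moves(
  deltas=[
    [-0.0002,0,0.0005,0,0,0,1],
    [-0.0004,0,0.001,0,0,0,1],
    [-0.0005,0,0.0015,0,0,0,1],
    [-0.0005,0,0.0015,0,0,0,1],
  ],
)

```text
time: 11.13
tool_pos: [0.4898, 0.1301, 0.1466]
tcp_rot: [3.122, 0.342, 0.003]
wrist_force: [-1.4, -6.3, 9.6]
width: 0.154
```

>>> apply_moves(
  deltas=[
    [-0.0002,0,0.0005,0,0,0,1],
    [-0.0004,0,0.001,0,0,0,1],
    [-0.0005,0,0.0015,0,0,0,1],
    [-0.0005,0,0.0015,0,0,0,1],
  ],
)

```text
time: 11.47
tool_pos: [0.4893, 0.13, 0.1452]
tcp_rot: [3.122, 0.342, 0.004]
wrist_force: [-1.8, -5.9, 9.2]
width: 0.154
```

>>> apply_moves(
  deltas=[
    [-0.0002,0,0.0005,0,0,0,1],
    [-0.0004,0,0.001,0,0,0,1],
    [-0.0005,0,0.0015,0,0,0,1],
    [-0.0005,0,0.0015,0,0,0,1],
  ],
)

```text
time: 11.8
tool_pos: [0.4889, 0.13, 0.1439]
tcp_rot: [3.122, 0.342, 0.004]
wrist_force: [-1.5, -5.7, 10.2]
width: 0.154
```

>>> apply_moves(
  deltas=[
    [-0.0003,0,0.0005,0,0,0,1],
    [-0.0006,0,0.001,0,0,0,1],
    [-0.0008,0,0.0015,0,0,0,1],
    [-0.0008,0,0.0015,0,0,0,1],
  ],
)

```text
time: 12.13
tool_pos: [0.4886, 0.1299, 0.1426]
tcp_rot: [3.122, 0.342, 0.005]
wrist_force: [-0.7, -6.1, 9.6]
width: 0.155
```

>>> apply_moves(
  deltas=[
    [-0.0003,0,0.0005,0,0,0,1],
    [-0.0006,0,0.001,0,0,0,1],
    [-0.0008,0,0.0015,0,0,0,1],
    [-0.0008,0,0.0015,0,0,0,1],
  ],
)

```text
time: 12.47
tool_pos: [0.4882, 0.1298, 0.1413]
tcp_rot: [3.122, 0.342, 0.006]
wrist_force: [-0.7, -6.1, 10.2]
width: 0.162
```

```bash
python3 - <<'E'
from h import *
import cv2
s=status.read_state();w=vision.read_camera("wrist");sc=vision.read_camera("scene")
print(s["wrist_force"],s["torque"])
c=np.zeros((384,800,3),np.uint8);c[:,:512]=w[:,:,::-1];c[:288,512:]=cv2.resize(sc[110:182,270:342,::-1],(288,288),interpolation=2)
cv2.imwrite("pics/c8.png",c)
E
```

```text
[-0.7081 -6.0881 10.1933] [-0.8463 -0.325  -0.057 ]
```

View pics/c8.png

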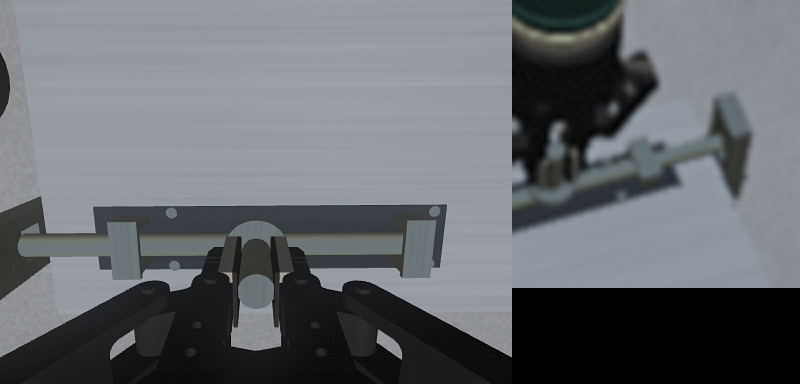

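The bolt tip is at the keeper, at about (22,245), and the hole is visible behind it. Fz has levelled off near 10 N, so the pads may be slipping on the knob. I'll check the lid angle.

```bash
python3 - <<'E'
from h import *
P=[.5506,.1068,.2215];W=vision.get_calibration("wrist");s=status.read_state();Rt=wristRt(s,W)
for a in(.03,.06,.09,.12,.15):print(a,proj(W,lid(P,a,[[.206,.15,.004],[.05,.15,.004],[.206,0,.004],[.16,.0345,.026],[.16,.0345,.066]]),Rt).round(0).tolist())
print(s["tool_pos"])
E
```

```text
0.03 [[63.0, 310.0], [20.0, 21.0], [317.0, 309.0], [259.0, 251.0], [261.0, 291.0]]
0.06 [[57.0, 316.0], [18.0, 20.0], [319.0, 315.0], [260.0, 253.0], [261.0, 293.0]]
0.09 [[51.0, 322.0], [16.0, 19.0], [322.0, 321.0], [260.0, 255.0], [261.0, 294.0]]
0.12 [[44.0, 327.0], [13.0, 17.0], [324.0, 326.0], [260.0, 257.0], [262.0, 294.0]]
0.15 [[36.0, 333.0], [11.0, 16.0], [326.0, 332.0], [260.0, 258.0], [262.0, 295.0]]
[0.4881 0.1298 0.1413]
```

The front corner at (57,312) gives a ≈ 0.05–0.06, so the lid is following. Carry on.

>>> apply_moves(
  deltas=[
    [-0.0002,0,0.0005,0,0,0,1],
    [-0.0004,0,0.001,0,0,0,1],
    [-0.0006,0,0.0015,0,0,0,1],
    [-0.0006,0,0.0015,0,0,0,1],
  ],
)

```text
time: 12.9
tool_pos: [0.4877, 0.1297, 0.14]
tcp_rot: [3.122, 0.342, 0.007]
wrist_force: [0.7, -5.9, 9.9]
width: 0.156
```

>>> apply_moves(
  deltas=[
    [-0.0002,0,0.0005,0,0,0,1],
    [-0.0004,0,0.001,0,0,0,1],
    [-0.0006,0,0.0015,0,0,0,1],
    [-0.0006,0,0.0015,0,0,0,1],
  ],
)

```text
time: 13.23
tool_pos: [0.4873, 0.1298, 0.1386]
tcp_rot: [3.122, 0.342, 0.008]
wrist_force: [1.6, -4.7, 11.2]
width: 0.157
```

>>> apply_moves(
  deltas=[
    [-0.0002,-0.0003,0.0005,0,0,0,1],
    [-0.0003,-0.0003,0.001,0,0,0,1],
    [-0.0004,-0.0003,0.0015,0,0,0,1],
    [-0.0004,-0.0003,0.0015,0,0,0,1],
  ],
)

```text
time: 13.57
tool_pos: [0.4866, 0.1305, 0.1369]
tcp_rot: [-3.122, -0.341, -0.007]
wrist_force: [0.8, -2.6, 9.9]
width: 0.154
```

>>> apply_moves(
  deltas=[
    [-0.0002,0,0.0005,0,0,0,1],
    [-0.0003,0,0.001,0,0,0,1],
    [-0.0003,0,0.0015,0,0,0,1],
    [-0.0003,0,0.0015,0,0,0,1],
  ],
)

```text
time: 13.9
tool_pos: [0.4861, 0.1307, 0.1354]
tcp_rot: [-3.122, -0.342, -0.006]
wrist_force: [-0.7, -1.9, 10.8]
width: 0.156
```

Lean force fell from 6 N to 2 N and the bolt advanced about 1 mm, so it has probably found the hole. Gentle advance to check.

>>> apply_moves(
  deltas=[
    [0,-0.0005,0,0,0,0,1],
    [0,-0.001,0,0,0,0,1],
    [0,-0.0015,0,0,0,0,1],
    [0,-0.002,0,0,0,0,1],
    [0,-0.002,0,0,0,0,1],
  ],
)

```text
time: 14.32
tool_pos: [0.4857, 0.1327, 0.1355]
tcp_rot: [-3.122, -0.342, -0.006]
wrist_force: [-1.1, -1.9, 12.0]
width: 0.157
```

>>> apply_moves(
  deltas=[
    [0,-0.0005,-0.0005,0,0,0,1],
    [0,-0.001,-0.0005,0,0,0,1],
    [0,-0.002,-0.0005,0,0,0,1],
    [0,-0.003,-0.0005,0,0,0,1],
    [0,-0.004,-0.0005,0,0,0,1],
    [0,-0.005,-0.0005,0,0,0,1],
    [0,-0.006,-0.0005,0,0,0,1],
    [0,-0.006,-0.0005,0,0,0,1],
  ],
)

```text
time: 14.98
tool_pos: [0.4844, 0.1387, 0.1357]
tcp_rot: [-3.122, -0.342, -0.006]
wrist_force: [-0.3, -2.9, 10.5]
width: 0.157
```

>>> apply_moves(
  deltas=[
    [0,-0.001,0,0,0,0,1],
    [0,-0.002,0,0,0,0,1],
    [0,-0.0035,0,0,0,0,1],
    [0,-0.005,0,0,0,0,1],
    [0,-0.0065,0,0,0,0,1],
    [0,-0.008,0,0,0,0,1],
    [0,-0.009,0,0,0,0,1],
    [0,-0.009,0,0,0,0,1],
  ],
)

```text
time: 15.65
tool_pos: [0.4823, 0.1476, 0.1357]
tcp_rot: [-3.122, -0.342, -0.006]
wrist_force: [0.1, -2.3, 10.6]
width: 0.155
```

>>> apply_moves(
  deltas=[
    [0,-0.0005,0,0,0,0,1],
    [0,-0.001,0,0,0,0,1],
    [0,-0.0015,0,0,0,0,1],
    [0,-0.0015,0,0,0,0,1],
  ],
)

```text
time: 15.98
tool_pos: [0.482, 0.1489, 0.1357]
tcp_rot: [-3.122, -0.342, -0.006]
wrist_force: [0.4, -1.6, 10.5]
width: 0.155
```

>>> apply_moves(
  deltas=[
    [0,-0.0005,0,0,0,0,1],
    [0,-0.001,0,0,0,0,1],
    [0,-0.0015,0,0,0,0,1],
    [0,-0.0015,0,0,0,0,1],
  ],
)

```text
time: 16.32
tool_pos: [0.482, 0.149, 0.1357]
tcp_rot: [3.121, 0.342, 0.007]
wrist_force: [1.6, -7.3, 10.2]
width: 0.152
```

The end stop is felt: Fy -7 N with no further motion, about 20 mm past the keeper face. Next I'll ease off, let go, and rise clear.

>>> apply_moves(
  deltas=[
    [0,0.001,0,0,0,0,1],
    [0,0.0013,-0.0007,0,0,0,1],
    [0,0.0013,-0.0015,0,0,0,1],
    [0,0.0013,-0.0015,0,0,0,0.7],
    [0,0.0013,-0.0015,0,0,0,0.55],
    [0,0.0013,-0.0015,0,0,0,0.55],
    [0,0.0013,-0.0015,0,0,0,0.55],
    [0,0.0013,-0.0015,0,0,0,0.55],
  ],
)

```text
time: 16.98
tool_pos: [0.4795, 0.1482, 0.1343]
tcp_rot: [-3.123, -0.342, 0.003]
wrist_force: [-0.3, 0.2, 0.4]
width: 0.454
```

>>> apply_moves(
  deltas=[
    [0,0,-0.01,0,0,0,0.55],
    [0,0,-0.03,0,0,0,0.55],
    [0,0,-0.06,0,0,0,0.55],
    [0,0,-0.1,0,0,0,0.55],
    [0,0.04,-0.14,0,0,0,0.55],
    [-0.02,0.06,-0.18,0,0,0,0.55],
    [-0.02,0.08,-0.2,0,0,0,0.55],
    [-0.02,0.08,-0.2,0,0,0,0.55],
  ],
)

```text
time: 17.65
tool_pos: [0.4806, 0.063, 0.3433]
tcp_rot: [3.121, 0.338, 0.018]
wrist_force: [0.1, 0.8, 0.3]
width: 0.449
```

```bash
python3 - <<'E'
from h import *
import cv2
s=status.read_state();w=vision.read_camera("wrist")
print(s["tool_pos"],s["wrist_force"])
c=np.zeros((384,800,3),np.uint8);c[:,:512]=w[:,:,::-1];sc=vision.read_camera("scene");c[:288,512:]=cv2.resize(sc[110:206,280:376,::-1],(288,288),interpolation=2)
cv2.imwrite("pics/c9.png",c)
P=[.5506,.1068,.2215];W=vision.get_calibration("wrist");Rt=wristRt(s,W)
for a in(0,.03,.06,.1,.147):print(a,proj(W,lid(P,a,[[.206,.15,.004],[.206,-.15,.004],[.16,.0545,.026],[.16,.0545,.066],[.16,.18,.014]]),Rt).round(0).tolist())
E
```

```text
[0.4806 0.063  0.3433] [0.0615 0.8134 0.2994]
0 [[104.0, 192.0], [360.0, 191.0], [179.0, 155.0], [170.0, 161.0], [68.0, 154.0]]
0.03 [[101.0, 194.0], [361.0, 192.0], [178.0, 155.0], [168.0, 159.0], [65.0, 155.0]]
0.06 [[99.0, 195.0], [363.0, 193.0], [177.0, 155.0], [167.0, 157.0], [63.0, 154.0]]
0.1 [[96.0, 196.0], [365.0, 194.0], [175.0, 154.0], [165.0, 155.0], [59.0, 154.0]]
0.147 [[91.0, 197.0], [368.0, 195.0], [173.0, 153.0], [163.0, 151.0], [55.0, 154.0]]
```

View pics/c9.png

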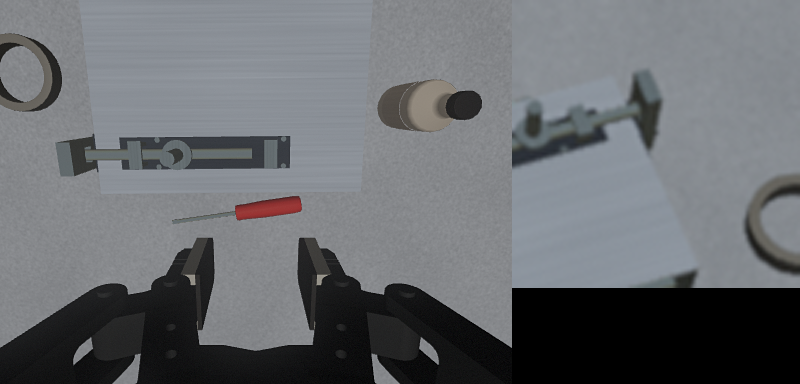

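The lid's front corners at (101,193) and (361,192) give a ≈ 0.03, so the lid is staying down. The knob at (177,155) matches full travel, the bar runs into the keeper, and the bottle, tape roll and screwdriver have not moved. Handing in.

```bash
python3 -c "
from workcell import job;print(job.finish_job())"
```

```text
the job is handed in; nothing more can be done
None
```

The lid is down and the bolt is fully across through the keeper, holding it alone. I let go and lifted clear before handing the job in at about 18 s of the 61 s allowed; no verdict was reported.

- **Lid:** I pressed it down onto its lifters with closed fingers on the bare part.
- **Finding the hole:** I gripped the knob, slid the bolt to the keeper and lowered the lid with the bolt leaning at about 6 N. The lean fell to about 2 N when the bolt found the hole. It then slid freely, at about 2–3 N, to its end stop, roughly 20 mm past the keeper's face.
- **Last checks:** After release the wrist force was near zero. The wrist picture put the lid at about 0.03 rad, well below the 0.11–0.147 where it would rest unlatched. The knob was where full travel puts it, and the bottle, tape roll and screwdriver were where they had been.

**What went wrong or disagreed:**
- **First touch on the keeper:** it briefly reached about 15 N sideways, above the light lean intended, before I backed off.
- **Fingertip position:** the real fingertips seemed to end about 22 mm short of the reported tool point, so I set the heights by feel and by picture.
- **Bolt tip:** I did not see it directly on the keeper's far side; full travel is inferred from the end stop and the knob position.

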